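Prop open the lid of the drying box

TASK

Open the lid of the grey drying box and leave it propped so that the glassware inside can air: raise the lid, swing the prop rod down from the lid's right-hand edge and set its foot fully home, down to its collar, in the hole of the steel rail on the box's side, so that the lid rests on the rod. The lid sinks slowly when it is let go; feel the foot into the hole gently without ramming it on the rail, and leave the other things on the bench where they are.

Things in the scene. Friction and masses are not known exactly. Their poses are not given: they have to be found in the camera images.
- drying_box: painted grey metal drying box with a white lid, fixed to the bench, 200 deep x 240 wide, rim 105 above the bench. Origin: centre of its underside; x points from its front (handle, knob, vents) to the hinge at its back, y to its left, z up. A beaker and a small rack stand inside.
- lid (a joint): lid angle in rad: 0 shut, grows as the front edge goes up, stop at 1.3. The hinge has a strong damper (8 N m s/rad both ways, so turning it at 0.3 rad/s takes some 11 N at the handle); let go, the lid (0.32 to 0.63 kg) sinks slowly, some 0.02 to 0.05 rad/s when raised past 0.9. Rod seated, it reads 0.80.
- lid_hinge (a point): middle of the lid's hinge axis (fixed; the axis runs along the box's y), 104 behind the box's centre, 113 above the bench
- lid_handle (a point): middle of the lid's round black handle bar: 12 dia, 120 long along the box's y, 252 from the hinge axis, 40 ahead of the lid's front edge (the lid is 12 thick, centred on the plane through hinge axis and bar). Between its two posts 95 of bar are free.
- prop_rod (a joint): angle of the prop rod about its pivot on the lid, rad: 0 folded (shaft points from the pivot back to the hinge, 0.12 rad below the lid's plane), grows as the foot swings down and forward; stop at 1.5; seated in the hole with the lid at 0.80 it reads 0.94. The stiff pivot (0.08 N m) holds the rod where it is left. Angle of the shaft below the horizontal, measured from the backward direction: lid + 0.12 + prop_rod (1.57 = straight down, more = foot forward of the pivot).
- rod_pivot (a point): the rod's pivot on the lid's right-hand edge: 170 from the hinge axis in the lid's plane, 133 to the right (-y) of the box's centre plane. The rod swings in that plane.
- rod_grip (a point): middle of the free part of the rod's round black side grip: 12 dia, 52 long (32 to the inner side and 20 to the outer side of this point), parallel to the box's y. It stands on the shaft 85 from the pivot; this point is 40 to the right of the rod's plane and 51 to the right of the lid's edge.
- rod_foot (a point): centre of the flat lower end of the rod's foot. Steel shaft 7 dia, 164 from the pivot to the underside of a 15 dia collar; below the collar a straight flat-ended foot 8 dia and 16 long, bent 0.29 rad from the shaft so that it stands upright when seated.
- prop_hole (a point): centre of the mouth of the holding hole, in the top face of the steel rail on the box's right side; 165 ahead of the hinge axis, 35 below it, in the rod's plane. Round, 12 dia, 16 deep, open below. x to the back, z up.
- prop_rail: that steel rail: flat top 50 long (along the box's x) x 26 wide, the hole's centre 18 from its rear end and 32 from its front end, bare steel on which the loaded foot stays where it is set down (friction some 0.35) and slides when pushed. To swing the foot past straight down and over the rail's rear end the lid must stand above some 1.0 rad. Origin under the hole's centre, 16 below the top.
- tape_roll: bystander: roll of tape lying flat, 78 x 78 x 19 mm; origin at the centre of its underside
- timer: bystander: white bench timer, 64 x 64 x 18 mm; origin at the centre of its underside
- tube_small: bystander: small screw-cap tube standing upright, 22 dia x 71 mm; origin at the centre of its underside
- petri_dish: bystander: closed petri dish, 59 dia x 15 mm; origin at the centre of its underside
- forceps: bystander: steel forceps, 14 x 122 x 8 mm; origin at the centre of its underside
- marker_black: bystander: black marker pen, 15 x 130 x 16 mm; origin at the centre of its underside
- sticky_notes: bystander: pad of notes, 78 x 77 x 13 mm; origin at the centre of its underside
- bottle_bluecap: bystander: conical tube with a screw cap standing upright, 36 dia x 114 mm; origin at the centre of its underside

How it is judged:
By the outcome, as a careful person would: the job done as asked, in the order asked, and still so for the second after the job is handed in, with the robot touching nothing.
It also fails if it takes over 72 s, if anything falls off the work surface, if the arm or the gripper's body presses on something with over 40 N, if the wrist force passes 120 N, or if a joint passes its speed limit or range.

ROBOT

A 7-joint arm with a two-finger parallel gripper is mounted at the origin on a cart in front of the work surface, level with it; the furniture and walls round the work are solid. World frame = base frame: x ahead of the robot, y to its left, z up, the work surface at z = 0. Lengths are in m, angles in rad, forces in N, time in s.
With the tool pointing down it reaches from about 0.425 to 0.925 m from the base axis. Payload 6.8 kg.
Tool frame: the origin (TCP) lies at the very end of the fingers, on their centre line; the grasp point (between the pads) lies 19 mm behind it; z points along the fingers, y is the line along which they close (so a half turn about z gives the same grasp; the last joint's range is limited). The gripper opens to 85 mm and grips with 20 to 120 N. Pads are 22 mm wide; open, the fingers measure 114 mm over their backs; the gripper's body (76 mm by 85 mm) begins 54 mm behind the grasp point. The pads swing forward as they close: fully open they stand 13 mm farther back than shut.
Start: joints at [-1.415, 0.477, 0.022, 1.555, -0.011, 1.109, -0.083], TCP at [0.176, 0.652, 0.231] pointing down, gripper open.
Joint ranges: [-2.96, 2.96], [-0.34, 2.1], [-1.41, 1.46], [0.24, 2.44], [-1.37, 4.51], [0.17, 1.92], [-2.96, 2.96]. Speed limits (rad/s): [2.39, 2.39, 3.14, 3.14, 3.14, 3.14, 3.14].

INTERFACE

Orientations are given as a unit quaternion [x, y, z, w].
In Python, from rig import robot gives the robot as it stands. The module is installed in compiled form; this text tells all that it offers.
- The arm moves only by the tool carry_out, never from a script. Its argument "plan" is a list of rows, each a list of 3 entries, a list of its own where there are three numbers: the gripper's target within -1 to 1 (shut at 1, half-way at 0, fully open at -1), then the shift along the tool's x, y, z normalised to -1 to 1, where 1 is 0.05 m, then the turn, a rotation vector about the tool's x, y, z normalised to -1 to 1, where 1 is 5 degrees. A call has 1 to 20 rows; each row shifts and turns the commanded pose from where the row before left it, along the tool's axes as they then stand; what a row does not reach is not made up. A row lasts 1/10 s, in which the tool goes at most 50 mm and 8.59 degrees, less where a joint would pass 70% of its speed; a pose out of reach is approached as far as the arm can. A call with a number of a shift or a turn outside -1 to 1 is refused whole. A call with a gripper value outside its range is refused whole. The fingers move at their own pace and stop on an object; "newtons" is the grip in N (left out, the last holds). Time passes only in rows, so rows that do not move let the fingers close. It gives the time, the measured TCP pose, the force, the opening and the grip force at its end, in the units of the state.
- robot.get_obs(): the state, without advancing time (a new reading comes with each control period).
- robot.camera(name): name is "side" or "top"; returns a dict with "pixels" (400x640x3 uint8, blue, green, red), "vertical_fov" (degrees; the focal length in pixels is half the picture's height over the tangent of half this angle, whatever the lens; pixels are square), "cx", "cy" (the principal point, pixels), "world_to_cam" (4x4, takes a point from world to camera coordinates). Camera axes: x right, y down, z forward; pixel columns grow to the right and rows downward; lengths in m; the calibration is good to about 2 mm. A picture is of the moment at which its call begins. There is no depth.
- robot.job_done(): hands the job in; it is judged then, once.
Trained networks look in a picture, given as the dict that the camera call returned (one of the last four; its "shot" number tells which), for a name from the list of things; names that differ only in an ending like _2 or _b are one class to them, and where a whole thing is asked for, a point or a joint stands for the part that bears it (a point fixed in the world has none). Each returns a list of dicts, best first, with "confidence" (0 to 1); they miss things now and then, are a little off and sometimes report something else, mostly with a low value. They report only what shows in the picture. A call takes as long as a camera call.
- robot.boxes_of(picture, target): "rect" ([centre column, centre row, width, height] in pixels, round what is visible of it).
- robot.silhouettes(picture, target): "mask" (400x640 bool, what is visible of it) and "rect" ([centre column, centre row, width, height] in pixels, round what is visible of it).
- robot.place_of(picture, target): "at" ([column, row] in pixels: a listed point, or the origin of a listed thing).
The state is a dict: "time_s": time; "joints": joint angles; "qd": joint speeds; "joint_torque": joint torques, N m; "position": TCP position; "ee_rot": TCP orientation; "ft_force": force on the tool from outside, world axes, zero at the start; "torque": the same for the moment, N m; "finger_gap": opening from 0.0 (shut) to 1.0 (fully open); "gripper_force": force on a finger pad.
Only numpy, scipy, OpenCV 4.12 (cv2) and the standard library are available. Lean on these libraries where they do the work, as an engineer would, in place of code of your own. Each camera call takes 0.05 s, during which the arm holds its last target. There are 200 camera calls.

## Working session

There is one attempt and no reset: what is moved stays moved. The work goes in short steps, Python scripts to look and compute and a tool call to move; the robot and the scene stay as the last step left them, time stands still between calls to the robot, and variables do not carry over. Pictures are saved under pics/ and viewed, at most 10 in all, crops included, and the job is handed in when it is done.

Besides the shell and the picture viewer there is one more tool, called in YAML: its name, and indented under it one key for each argument. carry_out: Moves the arm, as the interface text tells. Scaled input: -1 to 1 covers 0.05 m each way for a shift and 5 degrees each way for a turn. Its arguments: {"type":"object","properties":{"plan":{"type":"array","items":{"type":"array"}},"newtons":{"type":"number"}},"required":["plan"]}

```bash
mkdir -p pics; cat > h.py <<'E'
import numpy as np, cv2
from scipy.spatial.transform import Rotation as R
from rig import robot
def cam(n,save=None):
    p=robot.camera(n)
    if save: cv2.imwrite('pics/'+save,p['pixels'])
    return p
def K(p):
    f=p['pixels'].shape[0]/2/np.tan(np.radians(p['vertical_fov']/2)); return f,p['cx'],p['cy']
def proj(p,X):
    f,cx,cy=K(p); c=(p['world_to_cam']@np.append(X,1))[:3]; return np.array([f*c[0]/c[2]+cx,f*c[1]/c[2]+cy])
def tri(obs):
    A=[];b=[]
    for p,(u,v) in obs:
        f,cx,cy=K(p);M=np.array(p['world_to_cam']);d=M[:3,:3].T@np.array([(u-cx)/f,(v-cy)/f,1]);d/=np.linalg.norm(d);o=-M[:3,:3].T@M[:3,3]
        P=np.eye(3)-np.outer(d,d);A.append(P);b.append(P@o)
    return np.linalg.lstsq(np.vstack(A),np.concatenate(b),rcond=None)[0]
E
python3 - <<'E'
from h import *
o=robot.get_obs();print({k:np.round(v,3) for k,v in o.items()})
s=cam('side','s0.png');t=cam('top','t0.png')
for p in(s,t):print(p['vertical_fov'],p['cx'],p['cy'],np.round(p['world_to_cam'],3).tolist())
for n in['drying_box','lid_hinge','lid_handle','rod_pivot','rod_grip','rod_foot','prop_hole','prop_rail']:
    r=[robot.place_of(p,n)[:1] for p in(s,t)]
    print(n,[[(np.round(q['at'],1),round(q['confidence'],2)) for q in x] for x in r], np.round(tri([(s,r[0][0]['at']),(t,r[1][0]['at'])]),4) if r[0] and r[1] else '')
for n in['tape_roll','timer','tube_small','petri_dish','forceps','marker_black','sticky_notes','bottle_bluecap']:
    r=robot.place_of(t,n)[:1]
    r=r[0] if r else None
    if r:
        f,cx,cy=K(t);M=np.array(t['world_to_cam']);d=M[:3,:3].T@np.array([(r['at'][0]-cx)/f,(r['at'][1]-cy)/f,1]);c=-M[:3,:3].T@M[:3,3]
        print(n,np.round(c-d*c[2]/d[2],3),r['confidence'])
cv2.imwrite('pics/both0.png',cv2.resize(np.vstack([s['pixels'],t['pixels']]),(480,600)))
E
```

```text
{'time_s': np.float64(0.0), 'joints': array([-1.415,  0.478,  0.022,  1.556, -0.012,  1.109, -0.083]), 'qd': array([ 0.003,  0.001, -0.   , -0.001, -0.001, -0.001,  0.   ]), 'joint_torque': array([-1.0000e-03, -5.9644e+01,  1.6080e+00, -2.8120e+01,  1.2000e-02,
        1.0000e-02,  0.0000e+00]), 'position': array([0.176, 0.651, 0.23 ]), 'ee_rot': array([ 0.131,  0.991, -0.001, -0.   ]), 'ft_force': array([ 0.131, -0.532, -0.288]), 'torque': array([ 0.067, -0.003, -0.024]), 'gripper_force': np.float64(0.0), 'finger_gap': np.float64(1.001)}
53.63700779600344 319.4093797326723 193.55152076178885 [[0.945, -0.326, 0.017, -0.521], [-0.12, -0.395, -0.911, 0.17], [0.304, 0.859, -0.413, 0.774], [0.0, 0.0, 0.0, 1.0]]
55.88038488551048 317.7478890645585 197.50972749298856 [[-0.05, -0.999, 0.005, 0.101], [-0.975, 0.048, -0.219, 0.575], [0.219, -0.016, -0.976, 0.816], [0.0, 0.0, 0.0, 1.0]]
drying_box [[(array([331.4, 226.5]), 0.92)], [(array([330. , 196.5]), 0.65)]] [5.958e-01 4.020e-02 2.000e-04]
lid_hinge [[(array([375.2, 179.5]), 0.66)], [(array([331.7, 140.1]), 0.58)]] [0.7023 0.0338 0.1164]

[... 207 characters left out ...]
_grip [[(array([402.7, 279.9]), 0.63)], [(array([410.5, 173.9]), 0.88)]] [ 0.6625 -0.1794 -0.0253]
rod_foot [[(array([403.2, 213.4]), 0.8)], [(array([388.2, 139.5]), 0.89)]] [ 0.7071 -0.1004  0.0888]
prop_hole [[(array([332.6, 228.4]), 0.79)], [(array([334.3, 252.8]), 0.52)]] [0.5178 0.0165 0.0162]
prop_rail [[(array([326.3, 234.5]), 0.65)], [(array([392.2, 210. ]), 0.44)]] [ 0.5365 -0.097   0.0654]
tape_roll [ 0.658 -0.209  0.   ] 0.79
timer [ 0.493 -0.193  0.   ] 0.8
tube_small [ 0.564 -0.227  0.   ] 0.55
petri_dish [ 0.386 -0.066  0.   ] 0.86
forceps [0.381 0.047 0.   ] 0.58
marker_black [0.422 0.186 0.   ] 0.54
sticky_notes [0.535 0.234 0.   ] 0.77
bottle_bluecap [0.654 0.212 0.   ] 0.85
```

View pics/s0.png

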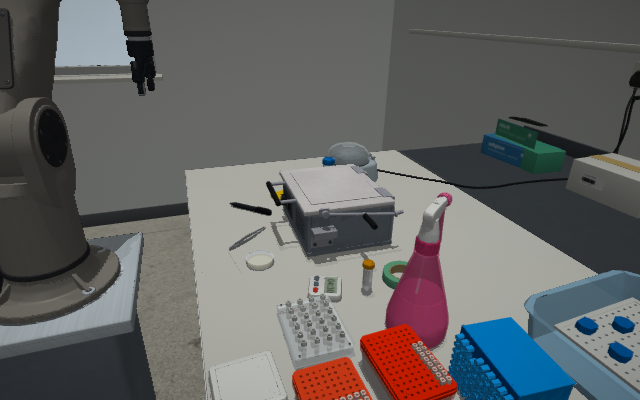

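View pics/t0.png

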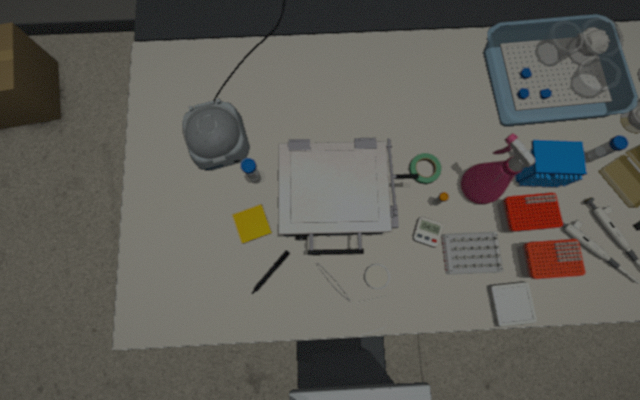

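```bash
cat >> h.py <<'E'
from scipy.optimize import least_squares
# box-frame geometry; returns point in box frame given lid,rod
def pt(n,lid=0.,rod=0.):
    H=np.array([.104,0,.113]);u=np.array([-np.cos(lid),0,np.sin(lid)]);pv=H+.17*u+[0,-.133,0]
    a=lid+.12+rod;s=np.array([np.cos(a),0,-np.sin(a)]);b=a-.29;f=np.array([np.cos(b),0,-np.sin(b)])
    return {'drying_box':np.zeros(3),'lid_hinge':H,'lid_handle':H+.252*u,'rod_pivot':pv,'rod_grip':pv+.085*s+[0,-.04,0],
     'rod_foot':pv+.164*s+.016*f,'prop_hole':H+[-.165,-.133,-.035],'prop_rail':H+[-.165,-.133,-.051]}[n]
def w(q,b): c,s=np.cos(q[2]),np.sin(q[2]); return np.array([q[0]+c*b[0]-s*b[1],q[1]+s*b[0]+c*b[1],b[2]])
E
python3 - <<'E'
from h import *
O=[]
for k in range(4):
  for c in('side','top'):
    p=cam(c)
    for n in['drying_box','lid_hinge','lid_handle','rod_pivot','rod_grip','rod_foot','prop_hole','prop_rail']:
        for r in robot.place_of(p,n)[:1]: O.append((c,p,n,r['at'],r['confidence']))
res=lambda q:np.concatenate([(proj(p,w(q,pt(n)))-a)*cf for c,p,n,a,cf in O])
s=least_squares(res,[.6,.04,0],loss='cauchy',f_scale=1.5,x_scale=[.01,.01,.05]);q=s.x;print(q)
for c,p,n,a,cf in O[:]:print(c,n,np.round(a-proj(p,w(q,pt(n))),1),round(cf,2))
np.save('q.npy',q)
for n in['lid_handle','rod_grip','prop_hole']:print(n,np.round(w(q,pt(n)),4))
E
```

```text
[ 0.59912299  0.03854471 -0.02634828]
side drying_box [-1.6 -0.2] 0.67
side lid_hinge [-1.   1.5] 0.92
side lid_handle [ 3.  -2.9] 0.9
side rod_pivot [ 0.3 -0.9] 0.96
side rod_grip [2.4 2. ] 0.66
side rod_foot [1.7 3.3] 0.58
side prop_hole [3.2 3.5] 0.65
side prop_rail [-2.4  0.6] 0.95
top drying_box [-2.1  2.4] 0.96
top lid_handle [-1.9  2.9] 0.92
top rod_pivot [0.4 1.6] 0.57
top rod_grip [ 1.1 -4.5] 0.91
top rod_foot [0.4 2. ] 0.72
top prop_hole [-61.9 -16.5] 0.51
top prop_rail [ 0.9 -0. ] 0.62
side drying_box [-0.2 -0.1] 0.95
side lid_hinge [-0.9 -2.2] 0.83
side lid_handle [ 0.8 -0.4] 0.84
side rod_pivot [46.8 12.1] 0.61
side prop_hole [4.6 2.8] 0.8
side prop_rail [ 1.7 -0. ] 0.74
top drying_box [-0.8 -1.8] 0.67
top lid_hinge [ 2.8 -3.1] 0.8
top lid_handle [-0.3  4. ] 0.92
top rod_pivot [-0.2  0.2] 0.74
top rod_grip [ 3.1 -1.3] 0.67
top rod_foot [-52.3   0.7] 0.62
top prop_hole [0.1 2.4] 0.45
top prop_rail [37.3 20.7] 0.69
side drying_box [-0.9 -1.5] 0.84
side lid_hinge [-0.8 -0.8] 0.81
side lid_handle [ 3.6 -2.4] 0.81
side rod_pivot [-0.2 -3.6] 0.67
side rod_grip [-0.  2.] 0.87
s
[... 227 characters left out ...]
-0.8  0.7] 0.73
top rod_foot [-1.2 -1.1] 0.96
top prop_hole [1.1 0.5] 0.47
top prop_rail [ 2.1 -0.1] 0.56
side drying_box [-2.  -3.7] 0.88
side lid_hinge [-1.2 -0.3] 0.95
side lid_handle [ 5.3 -2.4] 0.61
side rod_pivot [ 0.1 -0.2] 0.96
side rod_grip [1.2 2.5] 0.94
side rod_foot [1.8 1.7] 0.67
side prop_hole [ 4.  -2.8] 0.8
side prop_rail [0.2 0.7] 0.64
top drying_box [-73.3 -15.7] 0.6
top lid_hinge [-0.3  0.1] 0.79
top lid_handle [-0.8  1.8] 0.6
top rod_pivot [-0.3  3.4] 0.7
top rod_grip [-0.4 -0.3] 0.71
top rod_foot [0.9 0.9] 0.76
top prop_hole [1.7 3. ] 0.45
top prop_rail [0.2 0.7] 0.46
lid_handle [0.4512 0.0424 0.113 ]
rod_grip [ 0.6129 -0.1349  0.1028]
prop_hole [ 0.5346 -0.0928  0.078 ]
```

```bash
cat >> h.py <<'E'
def step(p0,R0,p1,R1,n):
    """constant tool-frame row repeated n times from pose 0 to pose 1 (normalised)"""
    rv=(R0.inv()*R1).as_rotvec()/n; S=sum((R.from_rotvec(rv*k).as_matrix() for k in range(n)),np.zeros((3,3)))
    d=np.linalg.solve(S,R0.inv().apply(np.array(p1)-p0)); return np.round(d/.05,3).tolist(),np.round(rv/np.radians(5),3).tolist()
def pose(): o=robot.get_obs(); return np.array(o['position']),R.from_quat(o['ee_rot'])
def tool(az,tilt=0,pitch=0):
    """z down, y at azimuth az; tilt: lean body toward -y(box)"""
    c,s=np.cos(az),np.sin(az)
    return R.from_matrix(np.array([[-s,c,0],[c,s,0],[0,0,-1]]).T)*R.from_euler('y',tilt)*R.from_euler('x',pitch)
E
python3 - <<'E'
from h import *
q=np.load('q.npy');p,r=pose();hd=w(q,pt('lid_handle'))
print(tool(q[2],.6).as_matrix()[:,2])
T=hd+[0,0,.06]; print(T,step(p,r,T,tool(q[2]),20))
E
```

```text
[ 0.01487564  0.56444649 -0.82533561]
[0.45117436 0.04244381 0.173     ] ([-0.698, -0.178, 0.058], [0.0, 0.0, 0.764])
```

carry_out:
  plan:
    - [0.15, [-0.7, -0.18, 0.06], [0, 0, 0.764]]
    - [0.15, [-0.7, -0.18, 0.06], [0, 0, 0.764]]
    - [0.15, [-0.7, -0.18, 0.06], [0, 0, 0.764]]
    - [0.15, [-0.7, -0.18, 0.06], [0, 0, 0.764]]
    - [0.15, [-0.7, -0.18, 0.06], [0, 0, 0.764]]
    - [0.15, [-0.7, -0.18, 0.06], [0, 0, 0.764]]
    - [0.15, [-0.7, -0.18, 0.06], [0, 0, 0.764]]
    - [0.15, [-0.7, -0.18, 0.06], [0, 0, 0.764]]
    - [0.15, [-0.7, -0.18, 0.06], [0, 0, 0.764]]
    - [0.15, [-0.7, -0.18, 0.06], [0, 0, 0.764]]
    - [0.15, [-0.7, -0.18, 0.06], [0, 0, 0.764]]
    - [0.15, [-0.7, -0.18, 0.06], [0, 0, 0.764]]
    - [0.15, [-0.7, -0.18, 0.06], [0, 0, 0.764]]
    - [0.15, [-0.7, -0.18, 0.06], [0, 0, 0.764]]
    - [0.15, [-0.7, -0.18, 0.06], [0, 0, 0.764]]
    - [0.15, [-0.7, -0.18, 0.06], [0, 0, 0.764]]
    - [0.15, [-0.7, -0.18, 0.06], [0, 0, 0.764]]
    - [0.15, [-0.7, -0.18, 0.06], [0, 0, 0.764]]
    - [0.15, [-0.7, -0.18, 0.06], [0, 0, 0.764]]
    - [0.15, [-0.7, -0.18, 0.06], [0, 0, 0.764]]
  newtons: 40

```text
time_s: 6.9
position: [0.4507, 0.0386, 0.1715]
ee_rot: [0.717, 0.697, 0.0, 0.0]
ft_force: [0.6, -0.6, 0.7]
finger_gap: 0.423
gripper_force: 0.0
```

```bash
python3 - <<'E'
from h import *
q=np.load('q.npy');p,r=pose();hd=w(q,pt('lid_handle'));o=robot.get_obs()
print(p,o['time_s'],o['finger_gap'],np.round(o['joints'],2))
print(step(p,r,hd+[0,0,-.019],tool(q[2]),4))
s=cam('side');t=cam('top')
cv2.imwrite('pics/c1.png',np.hstack([cv2.resize(s['pixels'][110:260,200:400],(400,300)),cv2.resize(t['pixels'][130:280,250:450],(400,300))]))
E
```

```text
[0.45068307 0.03856794 0.17149093] 6.9 0.42284147898942887 [-0.69  0.2   0.53  2.16 -0.14  0.82 -0.11]
([0.019, 0.002, 0.387], [0.003, -0.001, -0.008])
```

View pics/c1.png

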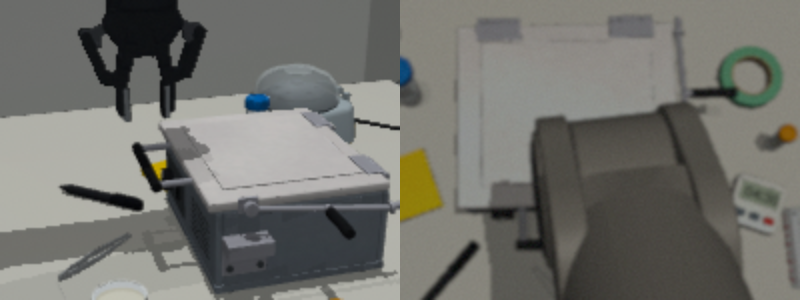

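carry_out:
  plan:
    - [0.15, [0.02, 0, 0.31], [0, 0, 0]]
    - [0.15, [0.02, 0, 0.31], [0, 0, 0]]
    - [0.15, [0.02, 0, 0.31], [0, 0, 0]]
    - [0.15, [0, 0, 0.31], [0, 0, 0]]
    - [0.15, [0, 0, 0.31], [0, 0, 0]]
    - [0.15, [0, 0, 0], [0, 0, 0]]
    - [1, [0, 0, 0], [0, 0, 0]]
    - [1, [0, 0, 0], [0, 0, 0]]
    - [1, [0, 0, 0], [0, 0, 0]]
    - [1, [0, 0, 0], [0, 0, 0]]
    - [1, [0, 0, 0], [0, 0, 0]]
  newtons: 40

```text
time_s: 8.1
position: [0.4496, 0.0433, 0.0944]
ee_rot: [0.716, 0.698, -0.0, -0.001]
ft_force: [-5.5, 1.1, 6.3]
finger_gap: 0.118
gripper_force: 39.2
```

```bash
python3 -c "
import numpy as np
t=np.linspace(0,1.26,37)
for k in range(36): print([round(float(.252*(np.cos(t[k])-np.cos(t[k+1]))/.05),3),round(float(-.252*(np.sin(t[k+1])-np.sin(t[k]))/.05),3)],end=' ')
"
```

```text
[0.003, -0.176] [0.009, -0.176] [0.015, -0.176] [0.022, -0.175] [0.028, -0.174] [0.034, -0.173] [0.04, -0.172] [0.046, -0.17] [0.052, -0.169] [0.058, -0.167] [0.063, -0.165] [0.069, -0.162] [0.075, -0.16] [0.08, -0.157] [0.086, -0.154] [0.091, -0.151] [0.096, -0.148] [0.101, -0.144] [0.106, -0.141] [0.111, -0.137] [0.116, -0.133] [0.121, -0.129] [0.125, -0.124] [0.129, -0.12] [0.133, -0.115] [0.137, -0.111] [0.141, -0.106] [0.145, -0.101] [0.148, -0.096] [0.151, -0.09] [0.155, -0.085] [0.157, -0.08] [0.16, -0.074] [0.163, -0.068] [0.165, -0.063] [0.167, -0.057]
```

carry_out:
  plan:
    - [1, [0, 0.003, -0.176], [0, 0, 0]]
    - [1, [0, 0.009, -0.176], [0, 0, 0]]
    - [1, [0, 0.015, -0.176], [0, 0, 0]]
    - [1, [0, 0.022, -0.175], [0, 0, 0]]
    - [1, [0, 0.028, -0.174], [0, 0, 0]]
    - [1, [0, 0.034, -0.173], [0, 0, 0]]
    - [1, [0, 0.04, -0.172], [0, 0, 0]]
    - [1, [0, 0.046, -0.17], [0, 0, 0]]
    - [1, [0, 0.052, -0.169], [0, 0, 0]]
    - [1, [0, 0.058, -0.167], [0, 0, 0]]
    - [1, [0, 0.063, -0.165], [0, 0, 0]]
    - [1, [0, 0.069, -0.162], [0, 0, 0]]
    - [1, [0, 0.075, -0.16], [0, 0, 0]]
    - [1, [0, 0.08, -0.157], [0, 0, 0]]
    - [1, [0, 0.086, -0.154], [0, 0, 0]]
    - [1, [0, 0.091, -0.151], [0, 0, 0]]
    - [1, [0, 0.096, -0.148], [0, 0, 0]]
    - [1, [0, 0.101, -0.144], [0, 0, 0]]
  newtons: 60

```text
time_s: 9.9
position: [0.4944, 0.042, 0.2414]
ee_rot: [0.716, 0.698, -0.003, -0.004]
ft_force: [-13.0, 4.0, -7.7]
finger_gap: 0.116
gripper_force: 58.3
```

carry_out:
  plan:
    - [1, [0, 0.106, -0.141], [0, 0, 0]]
    - [1, [0, 0.111, -0.137], [0, 0, 0]]
    - [1, [0, 0.116, -0.133], [0, 0, 0]]
    - [1, [0, 0.121, -0.129], [0, 0, 0]]
    - [1, [0, 0.125, -0.124], [0, 0, 0]]
    - [1, [0, 0.129, -0.12], [0, 0, 0]]
    - [1, [0, 0.133, -0.115], [0, 0, 0]]
    - [1, [0, 0.137, -0.111], [0, 0, 0]]
    - [1, [0, 0.141, -0.106], [0, 0, 0]]
    - [1, [0, 0.145, -0.101], [0, 0, 0]]
    - [1, [0, 0.148, -0.096], [0, 0, 0]]
    - [1, [0, 0.151, -0.09], [0, 0, 0]]
    - [1, [0, 0.155, -0.085], [0, 0, 0]]
    - [1, [0, 0.157, -0.08], [0, 0, 0]]
    - [1, [0, 0.16, -0.074], [0, 0, 0]]
    - [1, [0, 0.163, -0.068], [0, 0, 0]]
    - [1, [0, 0.165, -0.063], [0, 0, 0]]
    - [1, [0, 0.167, -0.057], [0, 0, 0]]
    - [1, [0, 0, 0], [0, 0, 0]]
    - [1, [0, 0, 0], [0, 0, 0]]

```text
time_s: 11.9
position: [0.6273, 0.0383, 0.3398]
ee_rot: [0.716, 0.698, 0.004, 0.002]
ft_force: [-6.2, 2.8, 15.6]
finger_gap: 0.112
gripper_force: 62.2
```

```bash
python3 - <<'E'
from h import *
q=np.load('q.npy');p,r=pose();o=robot.get_obs()
print(p,o['ft_force'],o['time_s'],np.round(o['joints'],2))
B=p-np.array([0,0,-.019]);H=w(q,pt('lid_hinge'));print('bar',B,'rel',B-H,np.linalg.norm((B-H)[[0,2]]),np.arctan2((B-H)[2],-(B-H)[0]))
s=cam('side');t=cam('top')
cv2.imwrite('pics/c2.png',np.hstack([cv2.resize(s['pixels'][60:260,200:440],(400,333)),cv2.resize(t['pixels'][80:280,230:470],(400,333))]))
g=w(q,pt('rod_grip',1.2,0));print('grip',g)
E
```

```text
[0.62729077 0.03832741 0.33975872] [-6.20527033  2.79860972 15.61344592] 11.9 [-0.58  0.35  0.57  1.57 -0.2   1.27 -0.01]
bar [0.62729077 0.03832741 0.35875872] rel [-0.07579612  0.0025226   0.24575872] 0.2571816492802526 1.2716357087912498
grip [ 0.65803732 -0.13606801  0.18910586]
```

View pics/c2.png

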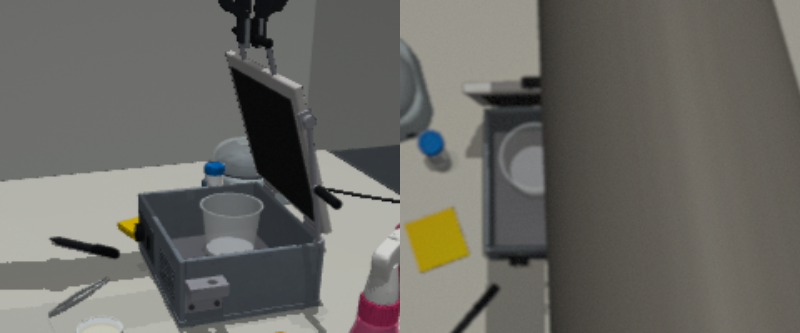

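```bash
python3 - <<'E'
from h import *
q=np.load('q.npy');p,r=pose();T=tool(q[2],.6)
for l in(1.27,1.2,1.1):print(l,w(q,pt('rod_grip',l,0)))
z=T.apply([0,0,1]);g=w(q,pt('rod_grip',1.19,0))+[0,-.004,0]
p1=p+[0,0,.055];p2=np.array([.64,-.17,.37]);p3=g+z*(.019-.08);p4=g+z*.019
print(p2,p3,p4)
print(step(p1,r,p2,T,8));print(step(p2,T,p3,T,4));print(step(p3,T,p4,T,4))
E
```

```text
1.27 [ 0.6634577  -0.13621086  0.19175258]
1.2 [ 0.65803732 -0.13606801  0.18910586]
1.1 [ 0.65064434 -0.13587317  0.18468181]
[ 0.64 -0.17  0.37] [ 0.65637115 -0.17447925  0.23904248] [ 0.6575612  -0.12932353  0.17301563]
([-0.526, 0.045, -0.077], [0.011, 0.855, 0.003])
([-0.386, 0.082, 0.529], [0.0, 0.0, 0.0])
([0.0, -0.0, 0.4], [0.0, 0.0, 0.0])
```

carry_out:
  plan:
    - [0, [0, 0, 0], [0, 0, 0]]
    - [0, [0, 0, 0], [0, 0, 0]]
    - [0, [0, 0, -0.3], [0, 0, 0]]
    - [0, [0, 0, -0.4], [0, 0, 0]]
    - [0, [0, 0, -0.4], [0, 0, 0]]
    - [0, [-0.53, 0.045, -0.08], [0.011, 0.855, 0]]
    - [0, [-0.53, 0.045, -0.08], [0.011, 0.855, 0]]
    - [0, [-0.53, 0.045, -0.08], [0.011, 0.855, 0]]
    - [0, [-0.53, 0.045, -0.08], [0.011, 0.855, 0]]
    - [0, [-0.53, 0.045, -0.08], [0.011, 0.855, 0]]
    - [0, [-0.53, 0.045, -0.08], [0.011, 0.855, 0]]
    - [0, [-0.53, 0.045, -0.08], [0.011, 0.855, 0]]
    - [0, [-0.53, 0.045, -0.08], [0.011, 0.855, 0]]
    - [0, [-0.39, 0.08, 0.53], [0, 0, 0]]
    - [0, [-0.39, 0.08, 0.53], [0, 0, 0]]
    - [0, [-0.39, 0.08, 0.53], [0, 0, 0]]
    - [0, [-0.39, 0.08, 0.53], [0, 0, 0]]
    - [-0.2, [0, 0, 0], [0, 0, 0]]

```text
time_s: 13.8
position: [0.6515, -0.1766, 0.2297]
ee_rot: [0.685, 0.666, 0.206, -0.211]
ft_force: [-0.5, -0.3, 0.0]
finger_gap: 0.598
gripper_force: 0.0
```

```bash
python3 - <<'E'
from h import *
q=np.load('q.npy');p,r=pose();T=tool(q[2],.6);o=robot.get_obs()
print(p,o['time_s'],o['ft_force'],np.round(o['joints'],2),o['finger_gap'],(r.inv()*T).as_rotvec())
s=cam('side');t=cam('top')
O=[]
for c in(s,t):
  for n in('lid_handle','rod_grip','rod_pivot','rod_foot'):
    for x in robot.place_of(c,n)[:1]:O.append((c,n,x['at'],x['confidence']))
f=lambda a:np.concatenate([(proj(c,w(q,pt(n,a[0],a[1])))-u)*k for c,n,u,k in O])
sl=least_squares(f,[1.2,0],loss='cauchy',f_scale=2);print(sl.x)
for c,n,u,k in O:print(n,u-proj(c,w(q,pt(n,*sl.x))),k)
z=T.apply([0,0,1]);g=w(q,pt('rod_grip',sl.x[0]-.03,0))+[0,-.004,0]
print(g,step(p,r,g+z*.019,T,5))
cv2.imwrite('pics/c3.png',np.hstack([cv2.resize(s['pixels'][60:260,200:440],(400,333)),cv2.resize(t['pixels'][80:280,230:470],(400,333))]))
E
```

```text
[ 0.65154011 -0.17658289  0.22965703] 13.8 [-0.50494909 -0.2648053   0.00988714] [ 0.12  0.69  0.5   1.44 -0.8   1.51  0.78] 0.5979490116038211 [-0.01323357  0.00149727 -0.00559422]
[1.23096549e+00 4.59199523e-04]
lid_handle [ 0.85525609 -5.60859085] 0.88
rod_grip [-0.54901929  0.86553224] 0.65
rod_pivot [ 1.33048728 -0.75107312] 0.75
rod_foot [0.18707531 1.10413989] 0.7
lid_handle [2.17815116 1.77192058] 0.72
rod_grip [ 2.43507811 -1.72913355] 0.84
rod_pivot [-68.37815086   1.44571636] 0.75
rod_foot [-1.09402116  0.69680596] 0.5
[ 0.65811079 -0.14006994  0.18914493] ([0.03, 0.025, 0.292], [-0.03, 0.003, -0.013])
```

View pics/c3.png

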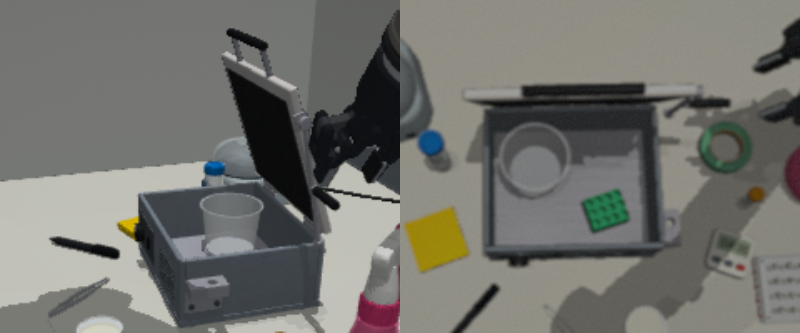

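carry_out:
  plan:
    - [-0.2, [0.03, 0.025, 0.29], [-0.03, 0, -0.01]]
    - [-0.2, [0.03, 0.025, 0.29], [-0.03, 0, -0.01]]
    - [-0.2, [0.03, 0.025, 0.29], [-0.03, 0, -0.01]]
    - [-0.2, [0.03, 0.025, 0.29], [-0.03, 0, -0.01]]
    - [-0.2, [0.03, 0.025, 0.29], [-0.03, 0, -0.01]]
    - [0.4, [0, 0, 0], [0, 0, 0]]
    - [1, [0, 0, 0], [0, 0, 0]]
    - [1, [0, 0, 0], [0, 0, 0]]
    - [1, [0, 0, 0], [0, 0, 0]]
    - [1, [0, 0, 0], [0, 0, 0]]
    - [1, [0, 0, 0], [0, 0, 0]]
  newtons: 50

```text
time_s: 15.4
position: [0.6585, -0.131, 0.1784]
ee_rot: [0.685, 0.667, 0.212, -0.204]
ft_force: [-6.5, 1.1, 2.8]
finger_gap: 0.121
gripper_force: 48.9
```

```bash
cat >> h.py <<'E'
def est(q,names=('lid_handle','rod_grip','rod_pivot','rod_foot'),g=None,n=1,x0=(1.2,0.2)):
    O=[]
    for k in range(n):
      for c in('side','top'):
        P=cam(c)
        for m in names:
          for x in robot.place_of(P,m)[:1]:O.append((P,c+m,m,x['at'],x['confidence']))
    f=lambda a:np.concatenate([(proj(c,w(q,pt(m,a[0],a[1])))-u)*k for c,_,m,u,k in O])
    s=least_squares(f,x0,loss='cauchy',f_scale=1.5); print('est lid,rod',s.x)
    for c,nm,m,u,k in O:print(nm,np.round(u-proj(c,w(q,pt(m,*s.x))),1),round(k,2))
    return s.x
def gripik(q,B,x0=(1.2,.2)):
    """lid,rod from measured grip-bar centre (world)"""
    c,s=np.cos(q[2]),np.sin(q[2]); bx=c*(B[0]-q[0])+s*(B[1]-q[1])
    return least_squares(lambda a:(pt('rod_grip',*a)[[0,2]]-[bx,B[2]])*1e3,x0).x
E
python3 - <<'E'
from h import *
q=np.load('q.npy');p,r=pose();o=robot.get_obs()
print(p,o['time_s'],o['ft_force'],o['finger_gap'],o['gripper_force'])
B=p-r.apply([0,0,.019]);print('grasp pt',B,gripik(q,B))
e=est(q);print(w(q,pt('rod_grip',*e)))
E
```

```text
[ 0.6585125  -0.13101922  0.17844543] 15.4 [-6.48091577  1.11339087  2.84929041] 0.12090389640036661 48.86870741844177
grasp pt [ 0.65816569 -0.14171288  0.19414656] [1.35507492 0.14091313]
est lid,rod [ 1.21540506 -0.00627526]
siderod_grip [-0.4  1.2] 0.83
siderod_pivot [ 1.7 -3.1] 0.73
siderod_foot [0.5 2.3] 0.51
toplid_handle [3.7 0.2] 0.94
toprod_grip [-1.  -1.4] 0.7
toprod_pivot [-0.6  0.6] 0.66
[ 0.6597322  -0.13611267  0.18984683]
```

```bash
cat >> h.py <<'E'
def hover(h,dx=0.):
    """lid,rod with foot at hole + (dx,h)"""
    return least_squares(lambda a:(pt('rod_foot',*a)-pt('prop_hole'))[[0,2]]*1e3-[dx*1e3,h*1e3],(.9,.9)).x
def rows(q,r,path):
    """tool-frame shifts following (lid,rod) path"""
    G=[w(q,pt('rod_grip',*a)) for a in path]
    for a,b in zip(G[:-1],G[1:]):print(np.round(r.inv().apply(b-a)/.05,3).tolist(),end=',')
    print()
E
python3 - <<'E'
from h import *
q=np.load('q.npy');p,r=pose()
for h in(.05,.04,.03,.02,.01,0,-.008,-.016):print(h,hover(h),w(q,pt('rod_grip',*hover(h))))
A=np.array([1.21,0.]);M=np.array([1.2,.5]);E_=hover(.045);print(E_)
rows(q,r,[A+(M-A)*k/10 for k in range(11)])
L=[M+(E_-M)*k/12 for k in range(13)];rows(q,r,L)
for a in L:print(np.round((pt('rod_foot',*a)-pt('prop_hole'))[[0,2]]*1e3,0),end=' ')
E
```

```text
0.05 [1.218012   0.89227188] [ 0.58775007 -0.13421563  0.2053544 ]
0.04 [1.15984979 0.88833616] [ 0.58284688 -0.13408641  0.19856776]
0.03 [1.09926227 0.88833616] [ 0.57787977 -0.1339555   0.19140371]
0.02 [1.03669222 0.89227188] [ 0.57291783 -0.13382473  0.1838569 ]
0.01 [0.97259501 0.90011283] [ 0.56802985 -0.13369591  0.17593332]
0 [0.90741877 0.91180006] [ 0.56328099 -0.13357076  0.16764966]
-0.008 [0.85478613 0.92386374] [ 0.55962183 -0.13347433  0.16078066]
-0.016 [0.80193228 0.93828401] [ 0.55611564 -0.13338192  0.15371435]
[1.18926071 0.88981326]
[-0.011, -0.085, 0.015],[-0.008, -0.085, 0.012],[-0.006, -0.086, 0.009],[-0.004, -0.086, 0.005],[-0.002, -0.086, 0.002],[0.001, -0.086, -0.001],[0.003, -0.086, -0.005],[0.005, -0.086, -0.008],[0.008, -0.085, -0.011],[0.01, -0.084, -0.015],
[0.007, -0.055, -0.011],[0.008, -0.054, -0.012],[0.009, -0.054, -0.014],[0.01, -0.053, -0.015],[0.011, -0.052, -0.016],[0.012, -0.052, -0.017],[0.013, -0.051, -0.019],[0.014, -0.05, -0.02],[0.014, -0.049, -0.021],[0.015, -0.049, -0.022],[0.016, -0.048, -0.024],[0.017, -0.047, -0.025],
[64. 19.] [58. 20.] [52. 21.] [47. 23.] [41. 25.] [36. 27.] [31. 29.] [25. 31.] [20. 34.] [15. 36.] [10. 39.] [ 5. 42.] [ 0. 45.]
```

carry_out:
  plan:
    - [1, [-0.01, -0.085, 0.015], [0, 0, 0]]
    - [1, [-0.008, -0.085, 0.012], [0, 0, 0]]
    - [1, [-0.006, -0.086, 0.009], [0, 0, 0]]
    - [1, [-0.004, -0.086, 0.005], [0, 0, 0]]
    - [1, [-0.002, -0.086, 0.002], [0, 0, 0]]
    - [1, [0, -0.086, -0.001], [0, 0, 0]]
    - [1, [0.003, -0.086, -0.005], [0, 0, 0]]
    - [1, [0.005, -0.086, -0.008], [0, 0, 0]]
    - [1, [0.008, -0.085, -0.011], [0, 0, 0]]
    - [1, [0.01, -0.084, -0.015], [0, 0, 0]]

```text
time_s: 16.9
position: [0.6167, -0.1299, 0.1769]
ee_rot: [0.685, 0.667, 0.212, -0.203]
ft_force: [-0.4, -3.8, -4.2]
finger_gap: 0.12
gripper_force: 48.6
```

```bash
python3 - <<'E'
from h import *
q=np.load('q.npy');p,r=pose();o=robot.get_obs()
print(p,o['time_s'],o['ft_force'],o['torque'],o['finger_gap'],o['gripper_force'])
B=p-r.apply([0,0,.019]);print('grasp pt',B,gripik(q,B))
e=est(q,n=2,x0=(1.2,.5));g=w(q,pt('rod_grip',*e));print(g-B)
E_=hover(.045)
rows(q,r,[e+(E_-e)*k/12 for k in range(13)])
E
```

```text
[ 0.61670383 -0.12994112  0.17691269] 16.9 [-0.37358811 -3.84630015 -4.2471784 ] [-1.86009138e+00  9.69051559e-04  6.08539213e-02] 0.12024380672527582 48.62565100193024
grasp pt [ 0.6163184  -0.14060267  0.19263474] [1.23529857 0.52784856]
est lid,rod [1.18681602 0.4510618 ]
sidelid_handle [-0.3 -1. ] 0.77
siderod_grip [-0.8  2.9] 0.57
siderod_pivot [-3.   1.1] 0.8
siderod_foot [3.8 3.2] 0.78
toplid_handle [ 1.2 -0.4] 0.72
toprod_grip [2.4 2.8] 0.52
toprod_pivot [-1.4 -0.8] 0.86
toprod_foot [-0.4  1.6] 0.81
sidelid_handle [ 4.5 -1.5] 0.95
siderod_grip [ 0.1 -1.3] 0.74
siderod_foot [4.  3.9] 0.57
toplid_handle [-0.   0.5] 0.64
toprod_grip [-0.7 -0.1] 0.69
toprod_pivot [2.1 0.1] 0.76
toprod_foot [-0.1  0.3] 0.57
[ 0.00274466  0.00556181 -0.00553084]
[0.007, -0.06, -0.011],[0.009, -0.06, -0.013],[0.01, -0.059, -0.015],[0.011, -0.059, -0.017],[0.012, -0.058, -0.018],[0.014, -0.057, -0.02],[0.015, -0.056, -0.022],[0.016, -0.055, -0.024],[0.017, -0.054, -0.025],[0.018, -0.053, -0.027],[0.019, -0.052, -0.029],[0.02, -0.05, -0.03],
```

carry_out:
  plan:
    - [1, [0.007, -0.06, -0.011], [0, 0, 0]]
    - [1, [0.009, -0.06, -0.013], [0, 0, 0]]
    - [1, [0.01, -0.059, -0.015], [0, 0, 0]]
    - [1, [0.011, -0.059, -0.017], [0, 0, 0]]
    - [1, [0.012, -0.058, -0.018], [0, 0, 0]]
    - [1, [0.014, -0.057, -0.02], [0, 0, 0]]
    - [1, [0.015, -0.056, -0.022], [0, 0, 0]]
    - [1, [0.016, -0.055, -0.024], [0, 0, 0]]
    - [1, [0.017, -0.054, -0.025], [0, 0, 0]]
    - [1, [0.018, -0.053, -0.027], [0, 0, 0]]
    - [1, [0.019, -0.052, -0.029], [0, 0, 0]]
    - [1, [0.02, -0.05, -0.03], [0, 0, 0]]
    - [1, [0, 0, 0], [0, 0, 0]]

```text
time_s: 19.2
position: [0.5837, -0.1289, 0.1925]
ee_rot: [0.685, 0.667, 0.213, -0.203]
ft_force: [-0.4, -5.7, -1.3]
finger_gap: 0.114
gripper_force: 49.0
```

```bash
python3 - <<'E'
from h import *
q=np.load('q.npy');p,r=pose();o=robot.get_obs()
print(p,o['time_s'],o['ft_force'],o['finger_gap'],o['gripper_force'])
B=p-r.apply([0,0,.019]);print('grasp pt',B,gripik(q,B),gripik(q,B+[.002,0,-.005]))
e=est(q,n=2,x0=(1.2,.9));g=w(q,pt('rod_grip',*e));print(g-B)
print('foot-hole',(pt('rod_foot',*e)-pt('prop_hole'))*1e3)
s=cam('side');t=cam('top')
cv2.imwrite('pics/c4.png',np.hstack([cv2.resize(s['pixels'][120:260,260:400],(400,400),interpolation=3),cv2.resize(t['pixels'][130:270,340:480],(400,400),interpolation=3)]))
E
```

```text
[ 0.58367012 -0.12894112  0.19249177] 19.2 [-0.37063664 -5.72866259 -1.31670213] 0.11432411966339252 49.01127219200134
grasp pt [ 0.5832662  -0.13960609  0.20821104] [1.21427139 0.95303733] [1.19638003 0.89769041]
est lid,rod [1.17674952 0.87452038]
sidelid_handle [ 1.5 -1.8] 0.59
siderod_grip [2.  1.7] 0.66
siderod_pivot [-89.4  61.5] 0.2
siderod_foot [-0.1  0.4] 0.72
toplid_handle [0.1 4.5] 0.88
toprod_grip [ 0.3 -0.6] 0.64
toprod_pivot [ 0.8 -0.8] 0.76
toprod_foot [2.5 2.4] 0.56
sidelid_handle [ 0.1 -4.2] 0.71
siderod_grip [0.7 0.6] 0.52
siderod_foot [0.5 1.5] 0.72
toplid_handle [1.  6.2] 0.6
toprod_grip [3.1 0.7] 0.88
toprod_pivot [ 0.2 -2.7] 0.95
toprod_foot [3.4 1.7] 0.62
[ 0.00200666  0.00545574 -0.00837013]
foot-hole [ 2.17859395  0.         41.42550377]
```

View pics/c4.png

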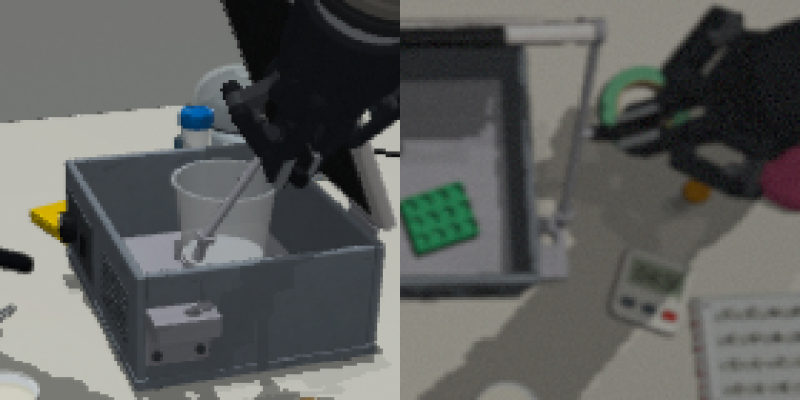

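```bash
python3 - <<'E'
from h import *
q=np.load('q.npy');p,r=pose()
a=np.array([1.187,.886]);print((pt('rod_foot',*a)-pt('prop_hole'))*1e3)
P=[hover(h,d) for h,d in zip(np.linspace(.0434,.010,13),np.linspace(.0012,0,13))];print(P[0],P[-1]);rows(q,r,P)
E
```

```text
[ 0.54293409  0.         44.24149712]
[1.18465718 0.88144345] [0.97259501 0.90011283]
[-0.022, -0.03, 0.032],[-0.022, -0.03, 0.032],[-0.022, -0.03, 0.033],[-0.023, -0.03, 0.033],[-0.023, -0.03, 0.034],[-0.023, -0.03, 0.034],[-0.024, -0.029, 0.035],[-0.024, -0.029, 0.035],[-0.024, -0.029, 0.036],[-0.025, -0.029, 0.036],[-0.025, -0.029, 0.037],[-0.025, -0.029, 0.037],
```

carry_out:
  plan:
    - [1, [-0.022, -0.03, 0.032], [0, 0, 0]]
    - [1, [-0.022, -0.03, 0.032], [0, 0, 0]]
    - [1, [-0.022, -0.03, 0.033], [0, 0, 0]]
    - [1, [-0.023, -0.03, 0.033], [0, 0, 0]]
    - [1, [-0.023, -0.03, 0.034], [0, 0, 0]]
    - [1, [-0.023, -0.03, 0.034], [0, 0, 0]]
    - [1, [-0.024, -0.029, 0.035], [0, 0, 0]]
    - [1, [-0.024, -0.029, 0.035], [0, 0, 0]]
    - [1, [-0.024, -0.029, 0.036], [0, 0, 0]]
    - [1, [-0.025, -0.029, 0.036], [0, 0, 0]]
    - [1, [-0.025, -0.029, 0.037], [0, 0, 0]]
    - [1, [-0.025, -0.029, 0.037], [0, 0, 0]]
    - [1, [0, 0, 0], [0, 0, 0]]
    - [1, [0, 0, 0], [0, 0, 0]]

```text
time_s: 21.7
position: [0.5676, -0.1288, 0.1685]
ee_rot: [0.685, 0.667, 0.214, -0.202]
ft_force: [-1.1, -5.5, 2.5]
finger_gap: 0.118
gripper_force: 50.5
```

```bash
python3 - <<'E'
from h import *
q=np.load('q.npy');p,r=pose();o=robot.get_obs()
print(p,o['time_s'],o['ft_force'],o['finger_gap'],o['gripper_force'])
B=p-r.apply([0,0,.019]);a=gripik(q,B+[.002,0,-.0055]);print('ik',a,(pt('rod_foot',*a)-pt('prop_hole'))*1e3)
e=est(q,n=2,x0=(1.,.9));g=w(q,pt('rod_grip',*e));print(g-B)
print('foot-hole',(pt('rod_foot',*e)-pt('prop_hole'))*1e3)
s=cam('side');t=cam('top')
print('proj hole',proj(s,w(q,pt('prop_hole'))),proj(t,w(q,pt('prop_hole'))),'foot',proj(s,w(q,pt('rod_foot',*e))),proj(t,w(q,pt('rod_foot',*e))))
cv2.imwrite('pics/c5.png',np.hstack([cv2.resize(s['pixels'][185:250,295:360],(400,400),interpolation=3),cv2.resize(t['pixels'][175:240,365:430],(400,400),interpolation=3)]))
E
```

```text
[ 0.56755642 -0.12876563  0.16854377] 21.7 [-1.0612294  -5.50803418  2.46034511] 0.11780783170267514 50.485267639160156
ik [0.99381994 0.90203927] [-0.80916717  0.         13.64795417]
est lid,rod [0.95051874 0.88836473]
sidelid_handle [-59.9 163.9] 0.73
siderod_grip [2.5 0.5] 0.51
siderod_foot [-0.5  0.9] 0.77
toplid_handle [ 4.1 -0.6] 0.95
toprod_grip [-78.7 -13.1] 0.6
toprod_pivot [-0.5 -0.1] 0.87
toprod_foot [-0.2  3.1] 0.6
sidelid_handle [ 3.8 -5.3] 0.65
siderod_grip [0.3 0.9] 0.49
siderod_foot [ 2.1 -0.4] 0.72
toplid_handle [0.2 2.5] 0.86
toprod_grip [2.  1.2] 0.75
toprod_pivot [-0.6  0.1] 0.89
[ 0.0004984   0.00574822 -0.01160712]
foot-hole [2.55810702 0.         5.60474341]
proj hole [327.04229276 227.94235107] [391.17651187 211.8468078 ] foot [328.2745683  225.42046526] [391.58347064 210.28414935]
```

View pics/c5.png

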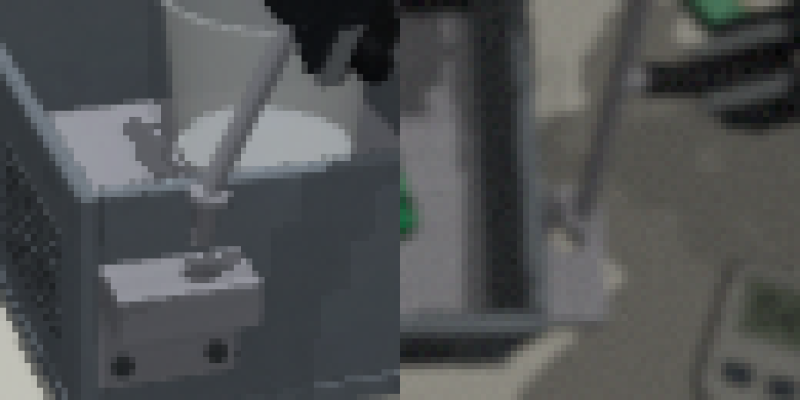

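```bash
python3 - <<'E'
from h import *
s=np.mean([robot.camera('side')['pixels'].mean(2) for _ in range(4)],0)
t=np.mean([robot.camera('top')['pixels'].mean(2) for _ in range(4)],0)
print('side cols 310-339');
for v in range(214,234):print(v,s[v,310:340].astype(int))
print('top cols 384-404')
for v in range(200,228):print(v,t[v,384:404].astype(int))
p=robot.camera('side');q=np.load('q.npy')
h=pt('prop_hole')
for d in([0,0,0],[.018,0,0],[-.032,0,0],[-.032,-.013,0],[.018,-.013,0],[.018,.013,0],[-.032,.013,0],[.006,0,0],[-.006,0,0],[0,0,.01]):print(d,np.round(proj(p,w(q,h+d)),1))
E
```

```text
side cols 310-339
214 [154 154 154 154 153 150 126 140 118 126 102 116 140 124 125 124 123 110
 108 103  88  81 104  97  91  85  79  73  71  70]
215 [150 119 138 140 139 126 124 123 121 119 119 119 118 113 108 116 149 142
 108  97  77  73  68  66  68  68  67  67  68  68]
216 [131 114 119 118 116 111 107 100  76  89  85  78  73  70  68  80 137 148
 122 101 107 135  99  66  66  67  67  68  68  69]
217 [ 91  63  78  69  72  68  66  66  66  67  67  67  67  67  67  72  93 112
 120 129 132 121  68  66  67  67  68  68  68  69]
218 [65 56 65 65 65 65 65 65 66 66 66 66 67 67 67 67 69 80 89 86 83 79 61 67
 67 67 67 67 68 68]
219 [63 56 65 66 65 65 66 66 66 66 66 66 67 67 67 67 63 71 75 72 67 68 66 67
 67 67 67 67 68 68]
220 [62 57 65 66 66 66 67 66 67 66 66 67 67 67 67 66 64 72 74 72 65 67 67 67
 67 67 67 67 68 68]
221 [63 55 66 66 66 66 67 66 67 66 67 67 67 67 66 66 65 72 74 72 64 67 67 67
 67 67 67 67 68 68]
222 [63 54 66 66 66 66 66 66 66 66 66 66 66 66 67 68 82 74 75 71 67 67 67 67
 66 66 67 67 67 63]
223 [63 53 65 66 66 66 66 66 66 66 66 66 66 67 67 65 81 74 74 68 67 67 67 66
 66 66 67 67
[... 3108 characters left out ...]
51  69  84  94 108 113 115 113 112 112 113 113 112 109  98  91  90
  89  88]
224 [ 39  48  65  78  92 107 114 115 114 112 113 114 114 111 105  96  90  89
  88  90]
225 [ 59  60  65  70  88 105 114 114 114 114 113 114 115 111 104  97  90  88
  88  90]
226 [ 83  81  82  83  88  98 106 104 105 102 105 105 106 105 100  95  89  88
  89  89]
227 [92 91 89 88 87 88 90 91 90 88 85 83 85 86 88 90 88 89 89 90]
[0, 0, 0] [327.  227.9]
[0.018, 0, 0] [335.2 226.8]
[-0.032, 0, 0] [312.3 230. ]
[-0.032, -0.013, 0] [314.2 233.1]
[0.018, -0.013, 0] [337.3 229.8]
[0.018, 0.013, 0] [333.1 223.9]
[-0.032, 0.013, 0] [310.6 227.1]
[0.006, 0, 0] [329.8 227.6]
[-0.006, 0, 0] [324.3 228.3]
[0, 0, 0.01] [327.2 223.7]
```

```bash
python3 - <<'E'
from h import *
q=np.load('q.npy');p,r=pose();print(p)
P=[hover(h) for h in np.linspace(.010,-.018,15)];rows(q,r,P)
E
```

```text
[ 0.5665321  -0.12876095  0.16768722]
[-0.018, -0.019, 0.027],[-0.018, -0.019, 0.027],[-0.019, -0.019, 0.027],[-0.019, -0.019, 0.028],[-0.019, -0.019, 0.028],[-0.019, -0.019, 0.028],[-0.019, -0.019, 0.028],[-0.019, -0.018, 0.028],[-0.019, -0.018, 0.029],[-0.02, -0.018, 0.029],[-0.02, -0.018, 0.029],[-0.02, -0.018, 0.029],[-0.02, -0.017, 0.029],[-0.02, -0.017, 0.03],
```

carry_out:
  plan:
    - [1, [-0.018, -0.019, 0.027], [0, 0, 0]]
    - [1, [-0.018, -0.019, 0.027], [0, 0, 0]]
    - [1, [-0.019, -0.019, 0.027], [0, 0, 0]]
    - [1, [-0.019, -0.019, 0.028], [0, 0, 0]]
    - [1, [-0.019, -0.019, 0.028], [0, 0, 0]]
    - [1, [0, 0, 0], [0, 0, 0]]
    - [1, [0, 0, 0], [0, 0, 0]]

```text
time_s: 23.95
position: [0.5623, -0.1284, 0.1595]
ee_rot: [0.685, 0.667, 0.213, -0.202]
ft_force: [-0.4, -5.8, -1.3]
finger_gap: 0.116
gripper_force: 51.0
```

carry_out:
  plan:
    - [1, [-0.019, -0.019, 0.028], [0, 0, 0]]
    - [1, [-0.019, -0.018, 0.028], [0, 0, 0]]
    - [1, [0, 0, 0], [0, 0, 0]]
    - [1, [0, 0, 0], [0, 0, 0]]

```text
time_s: 24.35
position: [0.5602, -0.1284, 0.156]
ee_rot: [0.685, 0.667, 0.213, -0.202]
ft_force: [-1.3, -5.9, 0.9]
finger_gap: 0.115
gripper_force: 51.1
```

carry_out:
  plan:
    - [1, [-0.019, -0.018, 0.029], [0, 0, 0]]
    - [1, [-0.02, -0.018, 0.029], [0, 0, 0]]
    - [1, [0, 0, 0], [0, 0, 0]]
    - [1, [0, 0, 0], [0, 0, 0]]

```text
time_s: 24.75
position: [0.5582, -0.1283, 0.1526]
ee_rot: [0.685, 0.667, 0.213, -0.202]
ft_force: [-2.0, -5.3, 2.4]
finger_gap: 0.114
gripper_force: 51.2
```

```bash
python3 - <<'E'
from h import *
q=np.load('q.npy')
s=np.mean([robot.camera('side')['pixels'].mean(2) for _ in range(3)],0)
for v in range(214,232):print(v,s[v,318:338].astype(int))
p=robot.camera('side');cv2.imwrite('pics/c6.png',cv2.resize(p['pixels'][175:250,290:390],(800,600),interpolation=3))
E
```

```text
214 [119 129 126 116 141 124 124 124 121 122 119 110 102  94  80  88  91  86
  79  73]
215 [122 120 121 119 118 113 107 101  95  89  82  94 101  89  70  66  68  68
  68  68]
216 [ 76  89  85  78  73  71  68  68  68  68  72 102  98  82  66  66  67  67
  68  69]
217 [ 66  67  67  68  67  68  67  67  66  68  86 102  92  75  63  67  67  67
  68  68]
218 [ 66  66  66  67  67  67  68  67  66  66 100  99  86  69  67  67  67  67
  67  68]
219 [ 67  66  66  67  67  67  67  67  67  75 102  95  78  66  67  67  67  68
  68  68]
220 [ 67  67  66  67  67  67  67  67  69  90 102  90  72  67  67  67  67  67
  67  68]
221 [ 67  67  67  67  67  66  67  66  67 102  98  82  66  67  67  67  68  67
  67  68]
222 [ 67  67  66  67  66  67  72 108 113 102  93  76  69  67  67  67  67  67
  67  68]
223 [ 66  66  67  67  66  72 115 148 123 100  87  74  84  68  67  66  66  66
  67  67]
224 [ 66  66  67  66  66  67  81 138 150 131 133 148 141  68  67  67  66  66
  67  67]
225 [ 66  67  67  67  67  66  67  77  83 110 108  92  84 102 117 115  66  66
  67  67]
226 [ 67  67  69  84  86 101 100  96  72  79  80  92 102  93  94  94  78  66
  67  66]
227 [126 134 135 145 145 146 141  84  69  74  75  82  94  94  94  94  95 103
  65  66]
228 [147 147 147 148 147 144  93  71  71  74  74  74  81  90 137 136 135 131
  66  67]
229 [148 147 146 145 146 144 109  66  71  74  73  67  77 134 136 137 137 136
 105  67]
230 [145 145 145 145 145 145 142 115  86  89  88  83 146 149 150 150 149 150
 146 101]
231 [145 145 145 146 146 147 148 147 146 146 147 147 150 149 133 119 119 117
 102  78]
```

View pics/c6.png

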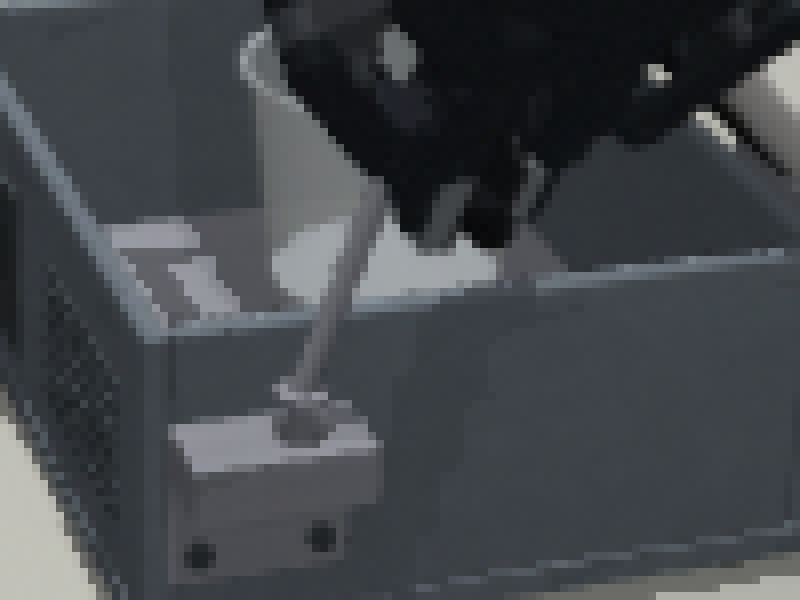

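carry_out:
  plan:
    - [1, [-0.02, -0.018, 0.029], [0, 0, 0]]
    - [1, [-0.02, -0.018, 0.029], [0, 0, 0]]
    - [1, [-0.02, -0.017, 0.029], [0, 0, 0]]
    - [1, [0, 0, 0], [0, 0, 0]]
    - [1, [0, 0, 0], [0, 0, 0]]

```text
time_s: 25.45
position: [0.5554, -0.1282, 0.1475]
ee_rot: [0.685, 0.667, 0.213, -0.203]
ft_force: [-4.6, -6.4, 3.3]
finger_gap: 0.114
gripper_force: 51.3
```

carry_out:
  plan:
    - [1, [-0.02, -0.018, 0.03], [0, 0, 0]]
    - [1, [0, 0, 0], [0, 0, 0]]
    - [1, [0, 0, 0], [0, 0, 0]]
    - [1, [0, 0, 0], [0, 0, 0]]

```text
time_s: 25.85
position: [0.5549, -0.1284, 0.1448]
ee_rot: [0.685, 0.667, 0.213, -0.202]
ft_force: [-0.7, -5.7, -2.7]
finger_gap: 0.118
gripper_force: 51.7
```

```bash
python3 - <<'E'
from h import *
q=np.load('q.npy')
s=np.mean([robot.camera('side')['pixels'].mean(2) for _ in range(3)],0)
for v in range(220,232):print(v,s[v,318:338].astype(int))
o=robot.get_obs();p,r=pose();print(p,o['ft_force'],(p-r.apply([0,0,.019]))+[.002,0,-.0055],w(q,pt('rod_grip',.8,.94)))
E
```

```text
220 [67 66 66 67 67 67 67 67 67 70 87 98 88 70 67 67 68 67 67 68]
221 [67 67 67 67 67 67 67 67 67 69 99 96 82 65 67 67 67 67 67 68]
222 [67 67 67 67 67 66 67 67 68 74 99 92 76 63 67 67 67 67 67 67]
223 [66 66 66 67 66 67 68 68 69 88 98 87 70 67 67 67 66 66 67 67]
224 [66 66 66 66 67 67 67 67 65 98 96 82 67 68 67 67 67 67 67 67]
225 [ 66  66  66  67  67  67  67  72  94  99  92  79  96 103 117 115  66  66
  67  67]
226 [ 66  66  69  84  86 101 103 146 107  98  87  77 106 142  95  93  78  65
  66  66]
227 [126 134 136 145 145 145 135 150 119 109  99 122 139 107  95  94  92  78
  66  66]
228 [147 147 147 148 147 143  83 114 144 147 145 134 117  80  90 137 135 130
  66  66]
229 [148 147 146 145 146 142  72  79  85  88  83  79  83 134 134 137 138 136
 105  66]
230 [145 145 145 145 145 145 141 114  73  87  75  85 146 149 150 150 149 150
 146 101]
231 [145 145 146 147 147 147 148 147 146 146 148 148 150 149 132 119 119 118
 102  77]
[ 0.55487548 -0.12837279  0.14471357] [-0.29082843 -5.80001639 -2.05811621] [ 0.55645714 -0.13902795  0.15493911] [ 0.55589748 -0.13337617  0.15348048]
```

carry_out:
  plan:
    - [1, [-0.02, -0.018, 0.03], [0, 0, 0]]
    - [1, [0, 0, 0], [0, 0, 0]]
    - [1, [0, 0, 0], [0, 0, 0]]
    - [1, [0, 0, 0], [0, 0, 0]]

```text
time_s: 26.4
position: [0.5546, -0.1283, 0.1437]
ee_rot: [0.685, 0.667, 0.214, -0.202]
ft_force: [0.5, -5.1, 1.5]
finger_gap: 0.115
gripper_force: 52.1
```

carry_out:
  plan:
    - [1, [-0.02, -0.018, 0.03], [0, 0, 0]]
    - [1, [0, 0, 0], [0, 0, 0]]
    - [1, [0, 0, 0], [0, 0, 0]]
    - [1, [0, 0, 0], [0, 0, 0]]

```text
time_s: 26.8
position: [0.5545, -0.1283, 0.1435]
ee_rot: [0.684, 0.667, 0.215, -0.201]
ft_force: [0.4, -5.1, 10.2]
finger_gap: 0.118
gripper_force: 52.9
```

```bash
python3 - <<'E'
from h import *
q=np.load('q.npy')
s=np.mean([robot.camera('side')['pixels'].mean(2) for _ in range(3)],0)
for v in range(222,233):print(v,s[v,318:338].astype(int))
o=robot.get_obs();print(o['position'],o['ft_force'])
E
```

```text
222 [66 67 67 67 66 67 67 67 67 72 98 93 79 66 67 67 67 66 67 67]
223 [66 67 66 67 67 67 67 68 69 84 98 90 76 67 67 67 66 66 67 67]
224 [66 66 66 67 67 67 67 67 70 88 96 85 69 68 67 67 66 67 67 67]
225 [ 66  67  67  67  67  67  67  67  71  98  93  82 101 103 118 115  66  66
  67  66]
226 [ 67  66  69  85  86 101 103 124 102  98  89  83 135 142  95  93  78  66
  67  66]
227 [126 134 135 145 145 145 140 148 109  97  85  74  90  95  95  95  92  78
  66  66]
228 [147 148 147 148 147 144 107 146 131 135 117 149 141  79  90 137 135 130
  66  66]
229 [148 147 146 146 146 143  98  83 106 113 109  82  88 118 134 137 137 136
 104  67]
230 [145 145 145 145 145 145 141 114  80  93  81  81 108 149 150 150 150 150
 146 101]
231 [145 145 145 146 147 147 148 147 146 147 148 148 148 149 132 119 118 117
 102  77]
232 [147 148 148 148 148 149 147 132 118 118 117 101  87  87  87  85  85  85
  83  75]
[ 0.55454316 -0.12829844  0.14349645] [-0.44379303 -6.9010293   9.14427474]
```

carry_out:
  plan:
    - [0.4, [0, 0, 0], [0, 0, 0]]
    - [0.2, [0, 0, 0], [0, 0, 0]]
    - [0.2, [0, 0, 0], [0, 0, 0]]
    - [0.2, [0, 0, 0], [0, 0, 0]]
    - [0.2, [0, 0, -0.2], [0, 0, 0]]
    - [0.2, [0, 0, -0.4], [0, 0, 0]]
    - [0.2, [0, 0, -0.4], [0, 0, 0]]
    - [0.2, [0, 0, -0.5], [0, 0, 0]]
    - [0.2, [0, 0, -0.5], [0, 0, 0]]
    - [0.2, [0, 0, -0.5], [0, 0, 0]]
    - [0.2, [0, 0, -0.5], [0, 0, 0]]
    - [0.2, [0, 0, 0], [0, 0, 0]]
    - [0.2, [0, 0, 0], [0, 0, 0]]

```text
time_s: 28.25
position: [0.5494, -0.2123, 0.2655]
ee_rot: [0.685, 0.667, 0.213, -0.203]
ft_force: [-0.1, 0.7, -0.9]
finger_gap: 0.404
gripper_force: 0.0
```

```bash
python3 - <<'E'
from h import *
q=np.load('q.npy');o=robot.get_obs();print(o['position'],o['ft_force'],o['time_s'])
e=est(q,n=2,x0=(.8,.94))
s=cam('side');t=cam('top')
for v in range(222,233):print(v,s['pixels'].mean(2)[v,318:338].astype(int))
cv2.imwrite('pics/c7.png',np.hstack([cv2.resize(s['pixels'][110:260,230:400],(400,353),interpolation=3),cv2.resize(t['pixels'][90:250,250:430],(400,353),interpolation=3)]))
E
```

```text
[ 0.54941836 -0.21234199  0.26545681] [-0.14018136  0.71551083 -0.91586062] 28.25
est lid,rod [0.78250038 0.93544271]
siderod_grip [2.9 1.1] 0.86
siderod_pivot [-1.5 -3.9] 0.91
siderod_foot [-0.4  0.2] 0.92
toplid_handle [-1.5  1.6] 0.6
toprod_grip [ 1.6 -1. ] 0.8
toprod_pivot [-0.3  3.6] 0.88
toprod_foot [0.7 1.4] 0.76
sidelid_handle [ 2.  -3.5] 0.74
siderod_grip [-17.8  31.3] 0.7
siderod_pivot [ 0.3 -1.6] 0.8
siderod_foot [3.1 2.1] 0.88
toplid_handle [1.1 0.5] 0.78
toprod_grip [ 1.6 -1.6] 0.59
toprod_pivot [ 0.4 -0.7] 0.81
toprod_foot [-0.1  3.7] 0.64
222 [66 66 66 66 66 66 66 67 67 74 98 92 77 64 66 66 66 66 66 67]
223 [66 66 66 66 66 67 67 67 69 86 98 87 70 67 67 66 66 66 66 67]
224 [65 66 67 66 66 66 67 67 70 98 96 81 66 67 66 67 66 67 67 66]
225 [ 66  66  66  66  66  66  66  67  74  98  91  78  96 103 116 114  65  66
  66  66]
226 [ 66  66  68  84  85 100 101 123 105  97  87  84 134 141  94  92  77  65
  66  66]
227 [125 134 134 144 144 145 147 147 106  96  83  87 139  97  94  94  91  77
  65  65]
228 [146 146 147 147 146 143 107 146 130 135 132 147 131  78  90 136 135 129
  66  66]
229 [147 146 144 144 145 141  75  85 106 109 106  81  88 111 133 136 136 136
 103  66]
230 [144 144 144 144 144 143 140 113  80  91  82  82 125 147 149 148 149 149
 145 101]
231 [144 144 144 146 146 146 147 146 145 146 146 146 148 148 132 118 118 117
 101  76]
232 [146 146 147 147 147 148 146 131 117 118 116 101  86  86  86  84  84  83
  82  75]
```

View pics/c7.png

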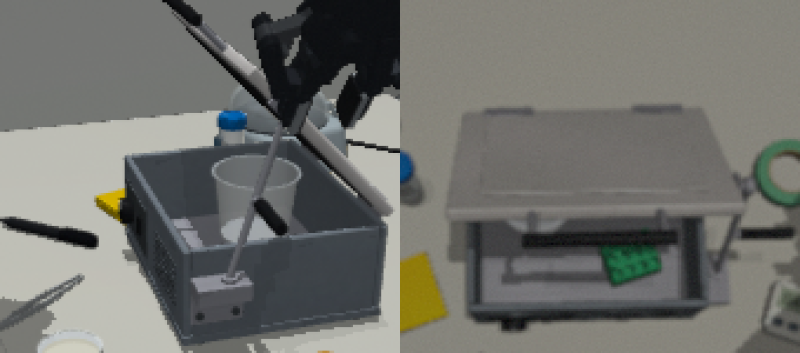

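carry_out:
  plan:
    - [0.2, [-0.5, 0, -0.5], [0, 0, 0]]
    - [0.2, [-0.5, 0, -0.5], [0, 0, 0]]
    - [0.2, [-0.5, 0, 0], [0, 0, 0]]
    - [0.2, [0, 0, 0], [0, 0, 0]]
    - [0.2, [0, 0, 0], [0, 0, 0]]
    - [0.2, [0, 0, 0], [0, 0, 0]]
    - [0.2, [0, 0, 0], [0, 0, 0]]
    - [0.2, [0, 0, 0], [0, 0, 0]]
    - [0.2, [0, 0, 0], [0, 0, 0]]
    - [0.2, [0, 0, 0], [0, 0, 0]]
    - [0.2, [0, 0, 0], [0, 0, 0]]
    - [0.2, [0, 0, 0], [0, 0, 0]]
    - [0.2, [0, 0, 0], [0, 0, 0]]
    - [0.2, [0, 0, 0], [0, 0, 0]]
    - [0.2, [0, 0, 0], [0, 0, 0]]
    - [0.2, [0, 0, 0], [0, 0, 0]]
    - [0.2, [0, 0, 0], [0, 0, 0]]
    - [0.2, [0, 0, 0], [0, 0, 0]]
    - [0.2, [0, 0, 0], [0, 0, 0]]
    - [0.2, [0, 0, 0], [0, 0, 0]]

```text
time_s: 31.35
position: [0.547, -0.3021, 0.2644]
ee_rot: [0.685, 0.667, 0.213, -0.203]
ft_force: [1.3, -0.3, 0.7]
finger_gap: 0.393
gripper_force: 0.0
```

```bash
python3 - <<'E'
from h import *
q=np.load('q.npy');e=est(q,n=3,x0=(.8,.94))
s=cam('side')
for v in range(224,232):print(v,s['pixels'].mean(2)[v,318:338].astype(int))
c=[proj(s,w(q,pt('prop_hole')+[.0075*np.cos(a),.0075*np.sin(a),h])) for h in(0,.002) for a in(0,1.57,3.14,4.71)];print(np.round(c,1))
E
```

```text
est lid,rod [0.78547645 0.93049531]
sidelid_handle [ 1.5 -4.1] 0.73
siderod_grip [0.6 1.9] 0.92
siderod_pivot [-0.8 -1.3] 0.86
siderod_foot [0.3 1.4] 0.87
toplid_handle [2.5 3.1] 0.94
toprod_grip [1.5 0.3] 0.8
toprod_pivot [-0.   0.6] 0.61
toprod_foot [-1.7  2.3] 0.71
sidelid_handle [ 0.8 -5.1] 0.94
siderod_grip [1.5 1.3] 0.97
siderod_pivot [-0.4 -4.1] 0.77
siderod_foot [ 1.9 -2.7] 0.77
toplid_handle [0.  0.2] 0.72
toprod_grip [1.3 0.3] 0.8
toprod_pivot [0.8 1.8] 0.82
toprod_foot [1.4 0.8] 0.68
sidelid_handle [ 1.7 -2.3] 0.94
siderod_grip [-1.5  3.2] 0.95
siderod_pivot [ 2.  -4.5] 0.77
siderod_foot [0.6 0.7] 0.85
toplid_handle [-1.1  0.8] 0.59
toprod_grip [1.4 0.5] 0.7
toprod_pivot [-0.2  2.3] 0.51
toprod_foot [0.9 4.5] 0.81
224 [67 67 67 67 67 68 68 68 72 99 97 82 67 68 68 68 67 67 67 67]
225 [ 67  67  68  67  67  67  68  68  75  99  92  79  98 104 118 116  67  66
  67  67]
226 [ 67  67  70  85  86 102 102 124 106  98  88  85 137 143  96  95  78  66
  67  67]
227 [127 135 136 146 146 147 149 148 106  97  84  89 141  99  95  95  93  79
  66  67]
228 [148 148 148 149 148 145 109 148 131 137 134 149 133  79  90 138 136 131
  67  67]
229 [148 148 147 146 147 142  76  86 107 110 108  83  89 113 135 138 138 137
 105  67]
230 [145 146 146 145 146 146 142 115  81  93  83  84 127 149 150 151 150 151
 147 102]
231 [146 146 146 147 147 148 149 147 147 147 148 149 150 150 134 120 120 119
 103  78]
[[330.4 227.5]
 [325.9 226.3]
 [323.6 228.4]
 [328.2 229.7]
 [330.5 226.6]
 [325.9 225.4]
 [323.6 227.6]
 [328.2 228.8]]
```

```bash
python3 -c "
from rig import robot
print(robot.job_done())"
```

```text
the job is handed in; nothing more can be done
None
```

The lid is open and resting on the prop rod. The foot is in the rail hole, down to its collar as far as the camera shows. The lid reads about 0.79 rad and held steady for the 3 s I watched after letting go. The job is handed in at about 32 s, with no verdict returned.

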